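# Load a tub through the sprung flap of the counter feeder

### The job

Use the wooden pusher, held by its post, to push the short tub gently through the sprung flap into the feeder until it meets the plate inside and shifts that plate back a little, by a few millimetres and never as much as 2 cm. Then draw the pusher back out so that the flap swings shut behind the tub, and leave the pusher lying flat on the counter outside the flap. Do not touch the tub with the gripper, do not push hard, and leave the other things on the counter as they are.

Things in the scene. Friction and masses are not known exactly. Their poses are not given: they have to be found in the camera images.
- gate (a point): Point on the counter in the middle of the feeder's mouth, right under the shut flap; +y runs into the lane (the way to push), x across, z up. The feeder is a fixed steel channel 300 mm long (closed end at y = 294 mm), 74 mm wide inside, walls 6 mm, clear roof with its top at 104 mm, lintel over the mouth up to 106 mm. It has no floor: things slide on the counter (z = 0).
- run_in (a point): Point on the counter at the outer end of the run-in, 170 mm straight before the gate point; axes as the gate's. The run-in is two upright steel rails, 28 mm high and 5 mm thick, 110 mm apart here and narrowing to 72 mm at the flap; its outer end is open.
- flap (a joint): Sprung steel flap 68 mm wide, hinged 85 mm above the counter across the mouth; its lower edge hangs 7 mm above the counter. Angle in rad: 0 shut (upright), grows inwards to a stop at 1.45; it does not swing outwards. A spring shuts it (about 0.05 N m at 0, 0.15 at 1 rad): pushing the tub under it takes 2 to 7 N. It shuts only if nothing stands within 80 mm inside the mouth.
- follower (a joint): Drag-braked steel plate across the lane inside, 60 mm wide, 64 mm tall. Value in m: how far it has been pushed in from its start (0), stop at 0.05. Unsprung: it stays where left. Its front face starts between 160 and 205 mm inside the mouth, not measured, to be found by feel: moving it takes 4 to 5 N more than sliding the tub. It can be seen through the clear roof.
- tub: The tub to load: square beige plastic tub with white lid, 62 x 62 mm and 56 mm tall, 0.2 to 0.4 kg, standing a little askew in the run-in between the rails. Origin at the middle of its underside, z up, x and y along its sides.
- pusher: Wooden push block, about 0.3 kg, lying on the counter: a bar 50 mm wide (x), 260 mm long (y), 40 mm tall, with an upright square post 22 x 22 mm centred 100 mm behind the bar's middle (y = -100 mm), its top 100 mm above the counter. Origin at the middle of the bar's underside; +y points from the post to the pushing end. The open flap rests on the bar's flat top, and it draws straight back out.
- pusher_front (a point): Middle of the pusher's pushing end face, 130 mm ahead of the pusher's origin and 20 mm above its underside.
- pusher_post (a point): The grip point on the pusher's post, on its axis, 80 mm above the underside of the bar (20 mm below the post's top). Axes as the pusher's.
- stirrer_tin: Bystander: straight round perforated steel tin, 92 mm across and 130 mm tall, holding wooden stirrers that reach 190 mm. Origin at the middle of its underside.
- milk_jug: Bystander: round steel jug with a side handle, 84 mm across and 100 mm tall. Origin at the middle of its underside.
- tall_tub: Bystander: square tub like the one to load but nearly twice as tall, 62 x 62 x 105 mm; not the one to load. Origin at the middle of its underside.
- tape_holder: Bystander: grey tape dispenser with its roll, 62 x 150 mm, 92 mm tall. Origin at the middle of its underside.
- syrup_jar: Bystander: round amber glass jar with a steel cap, 64 mm across and 100 mm tall. Origin at the middle of its underside.
- cup_stack: Bystander: upright stack of nested paper cups, 80 mm across and 124 mm tall. Origin at the middle of its underside.
There are look-alikes about, which are no part of the job. Leave any black or red look-alike of the tub alone.

How it is judged:
By the outcome, as a careful person would: the job done as asked, in the order asked, and still so for the second after the job is handed in, with the robot touching nothing.
It also fails if it takes over 59 s, if anything falls off the work surface, if the arm or the gripper's body presses on something with over 40 N, if the wrist force passes 120 N, or if a joint passes its speed limit or range.

### The arm

A 6-joint arm with a two-finger parallel gripper is mounted at the origin on the work surface. World frame = base frame: x ahead of the robot, y to its left, z up, the work surface at z = 0. Lengths are in m, angles in degrees, forces in N, time in s.
With the tool pointing down it reaches from about 0.35 to 0.875 m from the base axis. Payload 4.2 kg.
Tool frame: the origin (TCP) lies midway between the tips of the shut fingers; the grasp point (between the pads) lies 19 mm behind it; y points along the fingers, z is the direction in which the jaws open and shut, and the axes are right-handed (so a half turn about y gives the same grasp; the last joint's range is limited). The gripper opens to 87 mm and grips with 3 to 60 N. Pads are 19 mm wide; open, the fingers measure 117 mm over their backs; the gripper's body (75 mm by 190 mm) begins 51 mm behind the grasp point.
Start: joints at [86.666, 22.042, 0.453, 0, -68.411, -14.817], TCP at [0.195, 0.594, 0.223] pointing down, gripper open.
Joint ranges: [-179.83, 179.83], [-69.29, 118.12], [-61.27, 80.66], [-181.25, 117.63], [-171.15, -9.14], [-177.46, 177.46]. Speed limits (degrees/s): [159.86, 159.86, 180, 180, 180, 180].

### API

Orientations are given as [roll, pitch, yaw] about the fixed x, y, z axes, in that order (R = Rz(yaw) Ry(pitch) Rx(roll)).
In Python, from workcell import env gives the robot as it stands. The module is installed in compiled form; this text tells all that it offers. Calls block until the motion is done:
- env.goto(position, orientation): joint-space move of the TCP to a pose.
- env.move_straight(position, rotation=None, rate=0.15, force_limit=None): straight line of the TCP; rotation=None keeps the orientation; rate is the mean speed in m/s. With force_limit (N) it stops when the force on the tool has changed by that much, and returns True; else False.
- env.set_joints(angles): joint-space move.
- env.gripper_to(opening, grasp_force=None): opening from 0.0 (shut) to 1.0 (fully open); grasp_force is the grip in N (None keeps the last); returns when the fingers have stopped.
- env.dwell(seconds).
- env.inverse_kinematics(position, orientation): joint angles nearest the present ones, or None.
- env.read_state(): the state.
- env.grab_frame(name): name is "scene" or "top"; returns a dict with "image" (480x640x3 uint8, blue, green, red), "fx", "fy", "cx", "cy" (pixels), "D" ([k1, k2, p1, p2, k3] as OpenCV has them; the pictures are not rectified), "position" and "orientation" of the camera in the world. Camera axes: x right, y up, looking along -z (the intrinsics and any distortion apply to the point x, -y, -z); pixel columns grow to the right and rows downward; lengths in m; the calibration is good to about 2 mm. A picture is of the moment at which its call begins. There is no depth.
A pose or a line that the arm cannot do raises env.Unreachable and nothing moves.
- env.close_job(): hands the job in, once; it reports no verdict.
Trained networks look in a picture, given as the dict that the camera call returned (one of the last four; its "shot" number tells which), for a name from the list of things; names that differ only in an ending like _2 or _b are one class to them, and where a whole thing is asked for, a point or a joint stands for the part that bears it (a point fixed in the world has none). Each returns a list of dicts, best first, with "score" (0 to 1); they miss things now and then, are a little off and sometimes report something else, mostly with a low value. They report only what shows in the picture. A call takes as long as a camera call. They do not tell look-alikes from the thing itself.
- env.search_frame(picture, thing): "xyz" ([x, y, z] in m, in world coordinates, good to about 4 mm: the middle of the surface that is visible of it).
- env.trace(picture, thing): "mask" (480x640 bool, what is visible of it).
The state is a dict: "clock": time; "joint_positions": joint angles; "qvel": joint speeds; "joint_torque": joint torques, N m; "position": TCP position; "tool_rot": TCP orientation; "force": force on the tool from outside, world axes, zero at the start; "wrist_torque": the same for the moment, N m; "opening": opening from 0.0 (shut) to 1.0 (fully open).
Only numpy, scipy, OpenCV 4.12 (cv2) and the standard library are available. Lean on these libraries where they do the work, as an engineer would, in place of code of your own. Each camera call takes 0.05 s, during which the arm holds its last target.

## Working session

There is one attempt and no reset: what is moved stays moved. The work goes in short steps, each a Python script; the robot and the scene stay as the last script left them, time stands still between calls to the robot, and variables do not carry over. Pictures are saved under pics/ and viewed, and the job is handed in when it is done.

```bash
mkdir -p pics; ls
python3 - <<'E'
from workcell import env
import cv2, numpy as np
s=env.read_state(); print(s['clock'],s['position'],s['tool_rot'],s['opening'],s['force'])
for n in ("scene","top"):
    p=env.grab_frame(n); cv2.imwrite(f"pics/{n}0.png",p["image"])
    print(n,p["fx"],p["fy"],p["cx"],p["cy"],p["D"],p["position"],p["orientation"])
    for t in ("tub","pusher","pusher_post","flap","follower","gate"):
        try:
            print(t,[(np.round(d["xyz"],3).tolist(),round(d["score"],2)) for d in env.search_frame(p,t)])
        except Exception as e: print(t,e)
print(env.read_state()['clock'])
E
```

```text
pics
0.0 [0.19448576 0.59332407 0.22144928] [-8.98730721e+01  5.39158532e-03  1.61839398e+02] 1.0002555547079772 [-0.50341917  0.68223173 -0.07963613]
scene 524.2553088217991 524.2553088217991 309.6691601492875 238.75545993564987 [-0.1569382  0.         0.         0.         0.       ] [ 0.98354686 -0.64664161  0.97842153] [42.5990517   0.70282    35.67732839]
tub [([0.648, -0.015, 0.06], 0.77), ([0.362, -0.038, 0.059], 0.68), ([0.503, 0.003, 0.059], 0.57)]
pusher [([0.492, -0.345, 0.038], 0.58)]
pusher_post [([0.492, -0.343, 0.038], 0.88)]
flap [([0.508, 0.109, 0.052], 0.93), ([0.493, -0.343, 0.037], 0.59)]
follower []
gate [([0.535, 0.198, 0.088], 0.68)]
top 556.7964174793348 556.7964174793348 308.8867633813811 244.60628565565787 [-0.04634449  0.          0.          0.          0.        ] [0.31112722 0.02287042 1.32359156] [  8.50998345  -1.03161814 -90.33135835]
tub [([0.491, 0.024, 0.058], 0.92), ([0.35, -0.024, 0.06], 0.78), ([0.643, 0.002, 0.055], 0.7)]
pusher [([0.47, -0.331, 0.04], 0.86), ([0.491, 0.021, 0.061], 0.47)]
pusher_post [([0.729, -0.231, 0.1], 0.61), ([0.468, -0.334, 0.04], 0.6)]
flap [([0.508, 0.103, 0.055], 0.67)]
follower [([0.231, -0.308, 0.127], 0.35)]
gate [([0.497, 0.243, 0.1], 0.58)]
0.7
```

View pics/scene0.png

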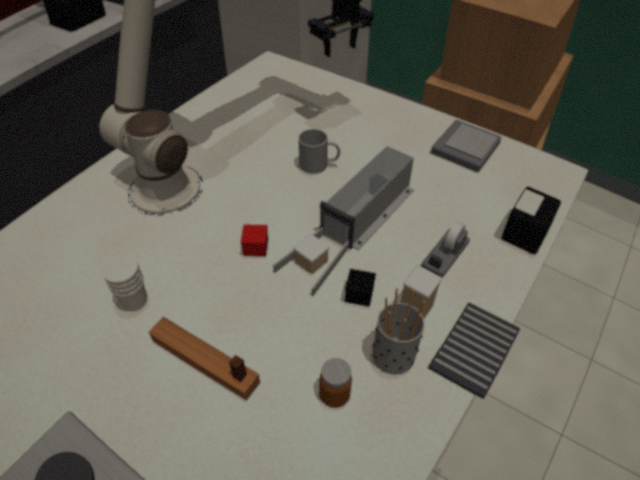

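View pics/top0.png

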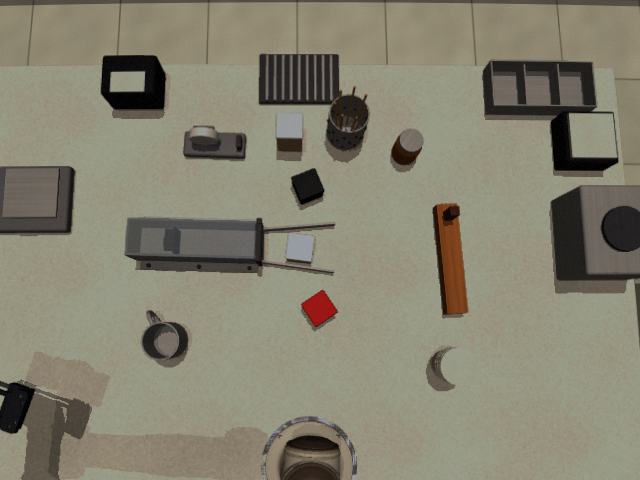

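The top view shows four tub candidates: a white-lidded tub between the rails at (300,248), a red one at (319,309), a black one at (308,186), and the tall tub at (290,130). The one to load is at (300,248), since it is beige and white, short and in the run-in. The pusher's post is at about (452,213), and its bar runs down to (455,312). I'll confirm in enlarged crops.

```bash
cat > h.py <<'E'
import numpy as np, cv2
from scipy.spatial.transform import Rotation as Ro
def cam(p):
    K=np.array([[p["fx"],0,p["cx"]],[0,p["fy"],p["cy"]],[0,0,1.]])
    R=Ro.from_euler("xyz",p["orientation"],degrees=True).as_matrix()@np.diag([1,-1,-1.])
    return K,np.array(p["D"],float),R,np.array(p["position"])
def unproj(p,px,z):
    K,D,R,t=cam(p); px=np.atleast_2d(np.array(px,float))
    u=cv2.undistortPoints(px[:,None],K,D)[:,0]
    d=np.c_[u,np.ones(len(u))]@R.T
    return t+d*((z-t[2])/d[:,2])[:,None]
def proj(p,X):
    K,D,R,t=cam(p); X=np.atleast_2d(np.array(X,float))
    return cv2.projectPoints(((X-t)@R)[:,None],np.zeros(3),np.zeros(3),K,D)[0][:,0]
def grab(env,name,fn):
    import pickle
    p=env.grab_frame(name); cv2.imwrite(f"pics/{fn}.png",p["image"]); pickle.dump(p,open(f"{fn}.pkl","wb")); return p
def crop(p,x0,y0,x1,y1,k,fn):
    im=p["image"][y0:y1,x0:x1]; im=cv2.resize(im,None,fx=k,fy=k,interpolation=cv2.INTER_CUBIC)
    im=np.clip(im.astype(float)*1.3,0,255).astype(np.uint8)
    for v in range((x0//10+1)*10,x1,10):
        cv2.line(im,(int((v-x0)*k),0),(int((v-x0)*k),6 if v%50 else 16),(0,0,255),1)
        if v%50==0: cv2.putText(im,str(v),(int((v-x0)*k)+2,26),0,.4,(0,0,255),1)
    for v in range((y0//10+1)*10,y1,10):
        cv2.line(im,(0,int((v-y0)*k)),(6 if v%50 else 16,int((v-y0)*k)),(0,0,255),1)
        if v%50==0: cv2.putText(im,str(v),(18,int((v-y0)*k)+4),0,.4,(0,0,255),1)
    cv2.imwrite(f"pics/{fn}.png",im)
E
python3 - <<'E'
from workcell import env
from h import *
p=grab(env,"top","top1")
crop(p,115,205,345,285,3.4,"feed1"); crop(p,420,190,480,330,4.2,"push1")
for t in ("pusher","tub","flap"):
    for d in env.trace(p,t):
        m=d["mask"].astype(np.uint8); 
        c=max(cv2.findContours(m,cv2.RETR_EXTERNAL,cv2.CHAIN_APPROX_NONE)[0],key=cv2.contourArea)
        print(t,round(d["score"],2),m.sum(),cv2.minAreaRect(c), np.round(cv2.boxPoints(cv2.minAreaRect(c)),1).tolist())
p=grab(env,"scene","scene1"); crop(p,265,140,425,300,3.7,"feeds1")
crop(p,140,310,270,400,5.5,"pushs1")
E
```

```text
pusher 0.86 2830 ((449.6002502441406, 258.3807373046875), (110.9698715209961, 27.58919334411621), 85.05403137207031) [[431.1000061035156, 204.3000030517578], [458.6000061035156, 201.89999389648438], [468.1000061035156, 312.5], [440.6000061035156, 314.79998779296875]]
tub 0.89 795 ((298.8199768066406, 247.75997924804688), (28.142852783203125, 30.122753143310547), 8.130102157592773) [[282.79998779296875, 260.70001220703125], [287.0, 230.89999389648438], [314.8999938964844, 234.8000030517578], [310.6000061035156, 264.70001220703125]]
tub 0.71 757 ((307.25860595703125, 185.89654541015625), (28.968473434448242, 27.29721450805664), 68.19859313964844) [[289.20001220703125, 177.5], [314.6000061035156, 167.39999389648438], [325.29998779296875, 194.3000030517578], [300.0, 204.39999389648438]]
tub 0.6 723 ((318.5384521484375, 307.80767822265625), (27.457656860351562, 26.625608444213867), 56.30992889404297) [[299.79998779296875, 303.79998779296875], [322.0, 289.0], [337.20001220703125, 311.79998779296875], [315.1000061035156, 326.6000061035156]]
flap 0.52 90 ((261.5, 243.0), (32.0, 3.0), 90.0) [[260.0, 227.0], [263.0, 227.0], [263.0, 259.0], [260.0, 259.0]]
flap 0.48 1345 ((454.1206970214844, 363.9482727050781), (45.495361328125, 36.58198165893555), 21.801406860351562) [[426.20001220703125, 372.5], [439.79998779296875, 338.5], [482.0, 355.3999938964844], [468.3999938964844, 389.3999938964844]]
```

View pics/feed1.png

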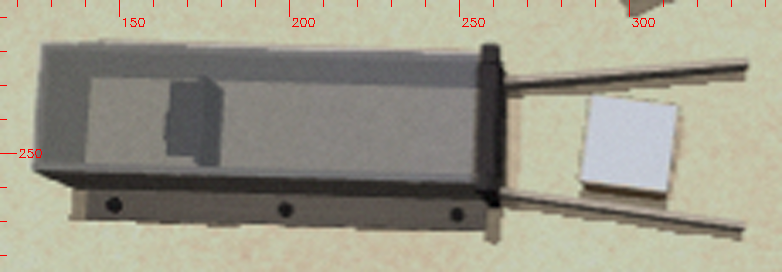

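View pics/push1.png

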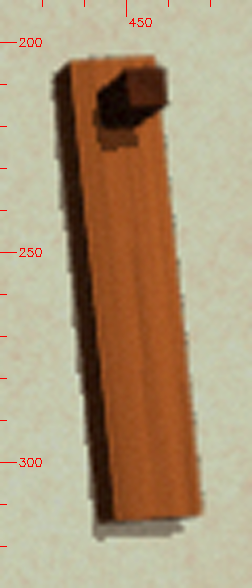

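View pics/feeds1.png

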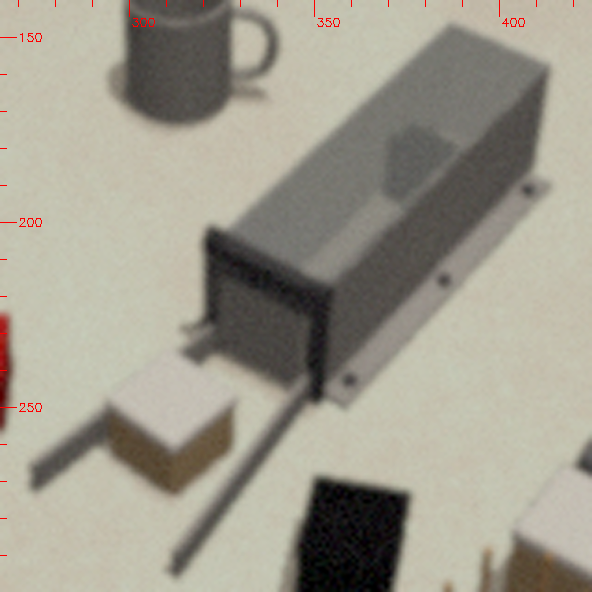

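View pics/pushs1.png

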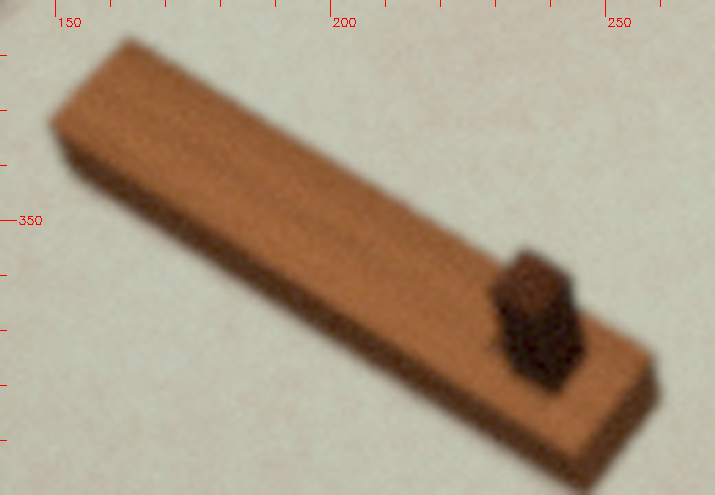

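Run:
```python
from h import *
import pickle
from scipy.optimize import least_squares
T=pickle.load(open("top1.pkl","rb"));S=pickle.load(open("scene1.pkl","rb"))
c=lambda L,x0,y0,k:np.array(L)/k+[x0,y0]-0.5+0.5/k
def fit(obs,g):
    def res(q):
        r=Ro.from_euler("z",q[2]).as_matrix(); o=[]
        for cam_,M,px in obs: o.append(proj(cam_,np.array(M,float)@r.T+[q[0],q[1],0])-px)
        return np.concatenate(o).ravel()
    s=least_squares(res,g,loss="soft_l1"); print(np.round(s.x[:2],4),"yaw",round(np.degrees(s.x[2]),2)); 
    k=0
    R_=res(s.x).reshape(-1,2)
    for cam_,M,px in obs: print("  ",np.round(R_[k:k+len(px)],1).tolist());k+=len(px)
    return s.x
pt=[(72,62),(153,55),(202,513),(113,520),(148,87)]
w=.025;l=.13
# pushing end at lower px (smaller x world -> bottom of the image)
bar=[(-w,-l,.04),(w,-l,.04),(w,l,.04),(-w,l,.04),(0,-.1,.1)]
# orientation: in image down=-x world, so yaw of +y local ~ -x => yaw 90; local +x -> world +y -> image left
o1=(T,[bar[1],bar[0],bar[3],bar[2],bar[4]],c(pt,420,190,4.2))
ps=[(130,38),(52,124),(655,355),(575,458),(535,280)]
o2=(S,[bar[2],bar[3],bar[1],bar[0],bar[4]],c(ps,140,310,5.5))
print("pusher top"); fit([o1],[.48,-.33,1.57]); print("scene"); fit([o2],[.48,-.33,1.57]);print("both"); fit([o1,o2],[.48,-.33,1.57])
h=.031
tl=c([(591,95),(677,104),(666,193),(580,183)],115,205,3.4)
print("tub");lid=lambda a:[(h*a[i][0],h*a[i][1],.056) for i in range(4)]
q=[(1,1),(1,-1),(-1,-1),(-1,1)]
o1=(T,lid(q),tl)
ts=c([(181,349),(237,404),(172,450),(106,398)],265,140,3.7)
print(np.round(unproj(S,ts,.056),3).tolist(),np.round(unproj(T,tl,.056),3).tolist())
o2=(S,lid([(-1,1),(1,1),(1,-1),(-1,-1)]),ts)
fit([o1],[.49,.02,0]);fit([o2],[.49,.02,0]);fit([o1,o2],[.49,.02,0])
print("feeder")
rl=c([(745,65),(742,230)],115,205,3.4); rs=c([(175,570),(35,472)],265,140,3.7)
print("rail ends z28 T",unproj(T,rl,.028)[:,:2].round(4).tolist()," S",unproj(S,rs,.028)[:,:2].round(4).tolist())
rf=c([(42,44),(35,171)],115,205,3.4); print("roof far T",unproj(T,rf,.104)[:,:2].round(4).tolist())
sf=c([(548,67),(451,23)],265,140,3.7); print("roof far S",unproj(S,sf,.104)[:,:2].round(4).tolist())
ln=c([(499,45),(499,206)],115,205,3.4); print("lintel near T",unproj(T,ln,.106)[:,:2].round(4).tolist())
ls=c([(333,290),(208,230)],265,140,3.7); print("lintel near S",unproj(S,ls,.106)[:,:2].round(4).tolist())
```

```text
pusher top
[ 0.472  -0.3359] yaw 93.12
   [[-0.7, -0.7], [0.8, -0.2], [0.1, 0.6], [0.0, 0.3], [-0.2, -0.1]]
scene
[ 0.4738 -0.3385] yaw 93.35
   [[0.1, -0.8], [-1.3, -0.1], [0.9, -0.3], [0.5, 0.3], [-0.5, 0.6]]
both
[ 0.4728 -0.3372] yaw 93.12
   [[-0.2, -1.0], [1.3, -0.5], [0.6, 0.3], [0.5, -0.0], [0.4, -0.5]]
   [[0.4, -1.5], [-1.0, -1.0], [0.8, -0.8], [0.3, -0.3], [-0.6, -0.0]]
tub
[[0.478, 0.054, 0.056], [0.535, 0.035, 0.056], [0.523, -0.019, 0.056], [0.464, -0.008, 0.056]] [[0.529, 0.046, 0.056], [0.523, -0.012, 0.056], [0.462, -0.005, 0.056], [0.469, 0.053, 0.056]]
[0.4955 0.0206] yaw -6.81
   [[-0.8, -0.5], [0.6, -0.0], [0.9, 0.3], [-0.7, 0.1]]
[0.5004 0.0157] yaw -13.3
   [[-0.5, 0.1], [1.8, -0.4], [-0.5, 0.6], [0.0, -0.4]]
[0.4967 0.0188] yaw -8.74
   [[0.5, -1.4], [1.8, -0.1], [1.1, 0.2], [-0.4, -0.9]]
   [[-2.4, -1.3], [1.2, -3.0], [0.5, -0.9], [-0.5, -0.8]]
feeder
rail ends z28 T [[0.5546, -0.0608], [0.4392, -0.0573]]  S [[0.5664, -0.077], [0.4488, -0.0653]]
roof far T [[0.5557, 0.4051], [0.4717, 0.406]]
roof far S [[0.5597, 0.3958], [0.4768, 0.4002]]
lintel near T [[0.5537, 0.1052], [0.4477, 0.1045]]
lintel near S [[0.5548, 0.1131], [0.4583, 0.113]]
```

```bash
cat > ov.py <<'E'
from h import *
import pickle
def box(x0,x1,y0,y1,z0,z1):
    V=np.array([(x,y,z) for x in(x0,x1) for y in(y0,y1) for z in(z0,z1)])
    return [(V[i],V[j]) for i in range(8) for j in range(i+1,8) if bin(i^j).count("1")==1]
def place(E,q):
    r=Ro.from_euler("z",q[2],degrees=True).as_matrix(); return [(a@r.T+[q[0],q[1],0],b@r.T+[q[0],q[1],0]) for a,b in E]
def feeder():
    E=box(-.043,.043,0,.300,0,.104)
    for s in(-1,1):
        a=[np.array((s*.055,-.17,z)) for z in(.028,)]; b=[np.array((s*.036,0,z)) for z in(.028,)]
        E+=list(zip(a,b)); E.append((np.array((s*.060,-.17,.028)),np.array((s*.041,0,.028))))
    return E
def draw(p,items,x0,y0,x1,y1,k,fn):
    im=cv2.resize(p["image"][y0:y1,x0:x1],None,fx=k,fy=k,interpolation=cv2.INTER_CUBIC)
    im=np.clip(im*1.4,0,255).astype(np.uint8)
    for E,col in items:
        for a,b in E:
            P=proj(p,[a,b]); P=(P-[x0,y0]+.5)*k-.5
            cv2.line(im,tuple(int(v*16) for v in P[0]),tuple(int(v*16) for v in P[1]),col,1,cv2.LINE_AA,4)
    cv2.imwrite(f"pics/{fn}.png",im)
TUB=box(-.031,.031,-.031,.031,0,.056)
PU=box(-.025,.025,-.13,.13,0,.04)+box(-.011,.011,-.111,-.089,.04,.1)
E
python3 - <<'E'
from ov import *
T=pickle.load(open("top1.pkl","rb"));S=pickle.load(open("scene1.pkl","rb"))
it=[(place(feeder(),(.503,.107,-2)),(0,0,255)),(place(TUB,(.4965,.0195,-7)),(255,0,0)),(place(PU,(.4725,-.337,93.1)),(0,200,0))]
draw(T,it,115,205,345,285,3.4,"oT");draw(S,it,265,140,425,300,3.7,"oS");draw(T,it,420,190,480,330,4.2,"oTp");draw(S,it,140,310,270,400,5.5,"oSp")
E
```

```text
(no output)
```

View pics/oT.png

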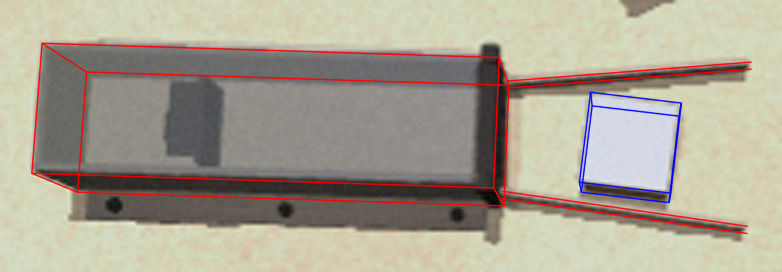

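View pics/oS.png

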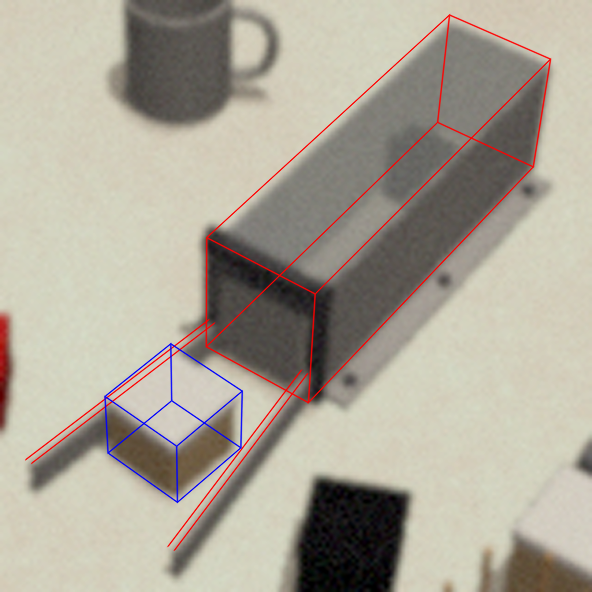

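View pics/oTp.png

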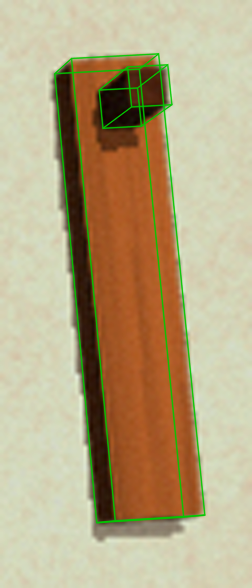

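View pics/oSp.png

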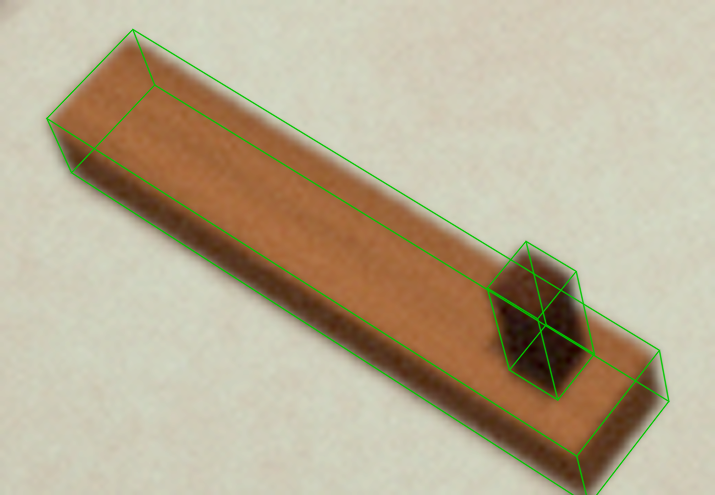

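The overlays match in both views to about 1–2 px. I read the gate at (0.503, 0.107) with yaw −2°, the tub at (0.4965, 0.0195) with yaw −7°, and the pusher at (0.4725, −0.337) with yaw about 93°. Next I'll check bystander clearances, the follower estimate and IK.

Run:
```python
from ov import *
from workcell import env
T=pickle.load(open("top1.pkl","rb"))
for n,px,z in (("jar",(410,139),.1),("tin",(348,112),.13),("cups",(452,367),.124),("black",(308,184),.056),("red",(319,307),.056),("talltub",(290,125),.105)):
    print(n,unproj(T,px,z)[0].round(3))
f=unproj(T,np.array([(221,122),(219,84),(219,165)])/3.4+[115,205],0)
print("follower front bottom",f.round(4).tolist())
R=Ro.from_euler("z",-2,degrees=True).as_matrix(); print(((f-[.503,.107,0])@R).round(4).tolist())
def post(q): 
    a=np.radians(q[2]); return np.array([q[0]+.1*np.sin(a),q[1]-.1*np.cos(a)])
P=post((.4725,-.337,92.9)); print(P)
for off in (0,180):
    for nm,xy,z,yaw in (("above",P,.3,92.9),("grasp",P,.061,92.9),("rot",P,.061,45),("rot2",P,.061,-2),("start",(.49,-.27),.061,-2),("end",(.5,0.02),.061,-2)):
        y=(yaw+off+180)%360-180
        q=env.inverse_kinematics([xy[0],xy[1],z],[-90,0,y]); print(off,nm,None if q is None else np.round(q,1))
print(env.read_state()['clock'])
```

```text
jar [ 0.739 -0.235  0.1  ]
tin [ 0.792 -0.09   0.13 ]
cups [ 0.226 -0.303  0.124]
black [0.644 0.    0.056]
red [ 0.358 -0.023  0.056]
talltub [0.771 0.042 0.105]
follower front bottom [[0.5191, 0.3075, 0.0], [0.5463, 0.3097, 0.0], [0.4884, 0.3081, 0.0]]
[[0.0091, 0.201, 0.0], [0.0362, 0.2041, 0.0], [-0.0216, 0.2004, 0.0]]
[ 0.57237194 -0.33194071]
0 above [-16.1  23.6  13.8   0.  -80.2  19. ]
0 grasp [-16.1  33.6  -5.1   0.  -51.3  19. ]
0 rot [-16.1  33.6  -5.1   0.  -51.3 -28.9]
0 rot2 [-16.1  33.6  -5.1  -0.  -51.3 -75.9]
0 start [-12.3  25.5 -20.5  -0.  -44.1 -79.7]
0 end [  20.9   20.8  -28.8   -0.   -40.4 -112.9]
180 above [ -16.1   23.6   13.8    0.   -80.2 -161. ]
180 grasp [ -16.1   33.6   -5.1    0.   -51.3 -161. ]
180 rot [-16.1  33.6  -5.1   0.  -51.3 151.1]
180 rot2 [-16.1  33.6  -5.1   0.  -51.3 104.1]
180 start [-12.3  25.5 -20.5   0.  -44.1 100.3]
180 end [ 20.9  20.8 -28.8   0.  -40.4  67.1]
0.95
```

Run:
```python
from ov import *
T=pickle.load(open("top1.pkl","rb"))
crop(T,120,210,195,270,10,"fa"); crop(T,190,210,265,270,10,"fb")
```

```text
(no output)
```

View pics/fa.png

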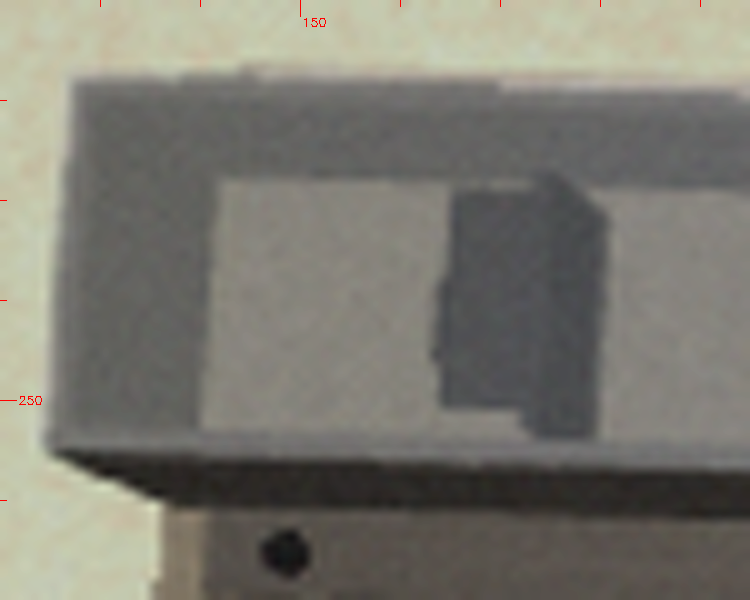

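View pics/fb.png

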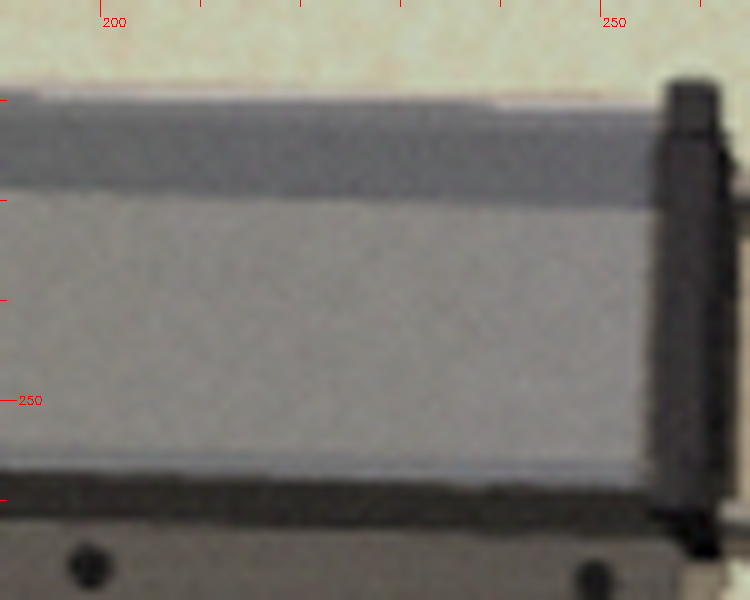

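Run:
```python
from ov import *
from scipy.optimize import least_squares
T=pickle.load(open("top1.pkl","rb"))
L=[("a",220,180,.037,0,.294),("b",655,207,.037,0,None),("a",70,78,.043,.104,.3),("b",655,107,.043,.104,None),
("a",45,450,-.043,.104,.3),("b",640,487,-.043,.104,None),("a",175,502,-.043,0,.3),("b",640,533,-.043,0,None)]
def res(q):
    r=Ro.from_euler("z",q[2],degrees=True).as_matrix();o=[]
    for k,u,v,x,z,y in L:
        px=np.array([u,v])/10+[120 if k=="a" else 190,210]-.45
        g=(unproj(T,px,z)[0]-[q[0],q[1],0])@r
        o.append(1e3*(g[0]-x)); 
        if y: o.append(1e3*(g[1]-y))
    return np.array(o)
s=least_squares(res,[.503,.107,-2.],x_scale=[.01,.01,1],loss="soft_l1"); print(s.x.round(4),res(s.x).round(1))
r=Ro.from_euler("z",s.x[2],degrees=True).as_matrix()
f=lambda px,z:((unproj(T,px,z)[0]-[s.x[0],s.x[1],0])@r).round(4)
print("lintel near bottom",f((190+73.5-.45,210+30),.106)); print("rails",f((334.1-.4,223.6),.028),f((333,272),.028))
print("follower",f((120+60.6-.45,210+21-.45),0),f((120+59.8-.45,210+43.8-.45),0),f((120+55-.45,210+17-.45),.064))
for c_ in unproj(T,np.array([(591,95),(677,104),(666,193),(580,183)])/3.4+[115,205]-np.array([.35,.35]),.056): print(((c_-[s.x[0],s.x[1],0])@r).round(4))
```

```text
[ 0.5065  0.1077 -1.6695] [-0.2  0.8  0.3 -2.  -0.3 -1.2  0.3 -0.8 -0.4  1.4  0.3  1.2]
lintel near bottom [-0.0025 -0.0066  0.106 ]
rails [ 0.0534 -0.1669  0.028 ] [-0.0617 -0.1672  0.028 ]
follower [0.0319 0.2012 0.    ] [-0.0235  0.1999  0.    ] [0.03   0.2005 0.064 ]
[ 0.0242 -0.0611  0.056 ]
[ 0.0195 -0.1197  0.056 ]
[-0.0415 -0.1136  0.056 ]
[-0.0362 -0.0555  0.056 ]
```

Run:
```python
from ov import *
from workcell import env
P=(.5722,-.3325)
env.goto([P[0],P[1],.24],[-90,0,92.9])
env.move_straight([P[0],P[1],.13],rate=.2)
p=grab(env,"scene","g1"); t=grab(env,"top","g1t")
crop(p,140,250,320,400,4.4,"g1c"); crop(t,400,170,500,330,3.6,"g1tc")
s=env.read_state(); print(s['clock'],s['position'],s['tool_rot'],s['force'])
```

```text
5.2333 [ 0.57351906 -0.33293417  0.1321912 ] [-90.20833986   0.10520511  92.92821639] [-0.03390922 -0.10989976  0.36710351]
```

View pics/g1c.png

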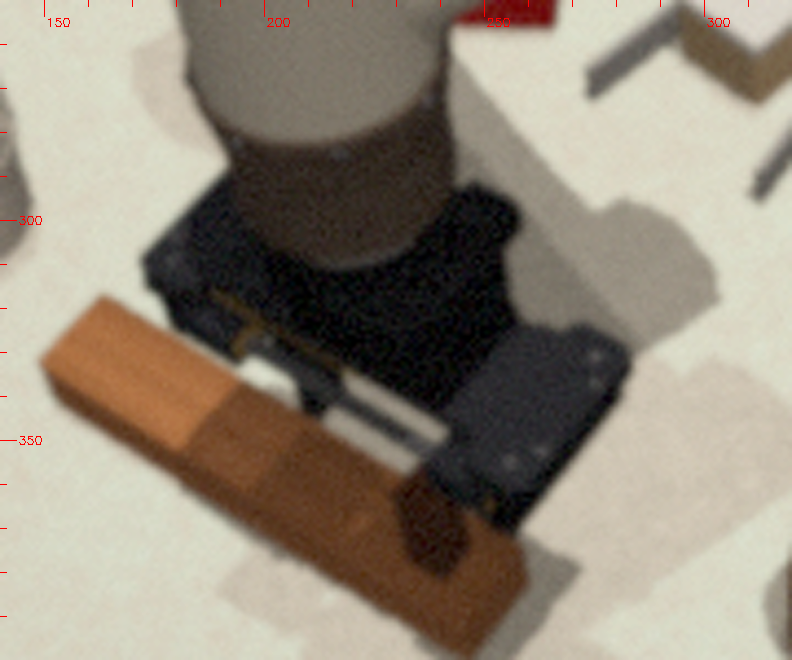

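View pics/g1tc.png

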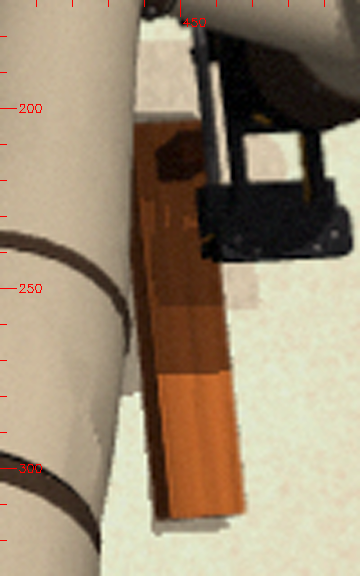

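Run:
```python
from ov import *
T=pickle.load(open("g1t.pkl","rb"));S=pickle.load(open("g1.pkl","rb"))
r=Ro.from_euler("z",2.93,degrees=True).as_matrix()
for z in (.1,.132,.2,.26): print(z,proj(T,(.5735,-.333,z)),proj(S,(.5735,-.333,z)))
J=np.array([-np.cos(np.radians(2.9)),-np.sin(np.radians(2.9)),0])
E=[]
for s in(-1,1):
    for o in(.0435,.0585):
        a=np.array([.5735,-.333,.132])+s*o*J; E.append((a,a+[0,0,.07]))
E.append((np.array([.5735,-.333,.06]),np.array([.5735,-.333,.132])))
it=[(E,(0,0,255)),(place(PU,(.4725,-.337,92.9)),(0,200,0))]
draw(S,it,140,250,320,400,4.4,"g1o");draw(T,it,400,170,520,330,3.6,"g1to")
```

```text
0.1 [[455.74949074 209.45255898]] [[236.16534117 361.20644301]]
0.132 [[459.77559753 206.40495176]] [[234.06899797 352.63059237]]
0.2 [[469.0511305  199.38144262]] [[229.26617425 332.82885712]]
0.26 [[478.16305066 192.47869635]] [[224.58914313 313.33842011]]
```

View pics/g1o.png

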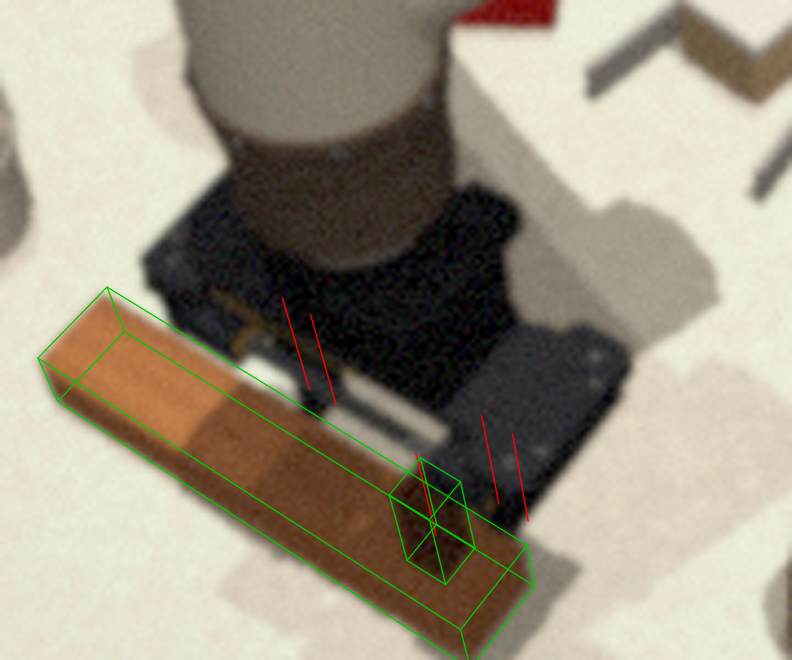

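View pics/g1to.png

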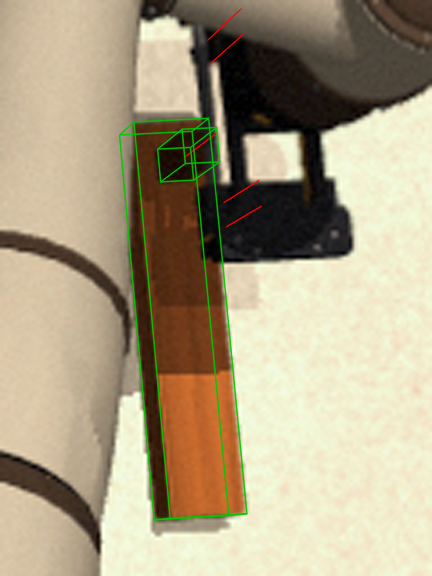

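Run:
```python
from ov import *
from workcell import env
P=(.5722,-.3335)
print(env.move_straight([P[0],P[1],.061],rate=.1,force_limit=8))
env.gripper_to(0.0,grasp_force=55)
p=grab(env,"scene","g2")
crop(p,140,250,320,400,4.4,"g2c")
s=env.read_state(); print(s['clock'],s['position'],s['tool_rot'],s['force'],s['opening'],s['opening']*87)
```

```text
False
7.2 [ 0.57211359 -0.33352974  0.06097095] [-8.99901538e+01 -1.10369710e-03  9.29009812e+01] [-0.85941326 -0.6952807  -0.19064709] 0.24830638730949134 21.602655695925748
```

View pics/g2c.png

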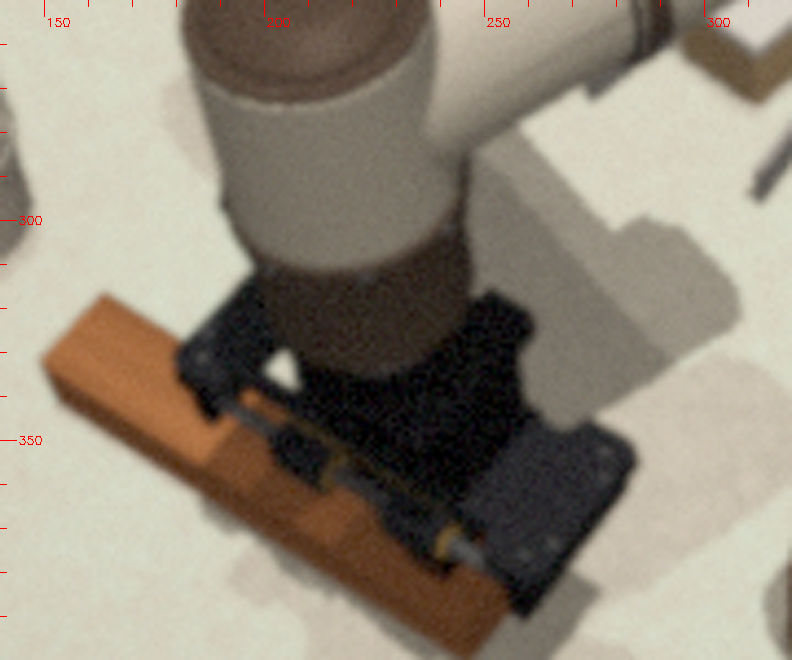

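Run:
```python
from ov import *
from workcell import env
env.move_straight([.5722,-.345,.066],rate=.08)
s=env.read_state(); print(s['clock'],s['force'],s['wrist_torque'],s['opening'])
env.goto([.5722,-.345,.066],[-90,0,45]); 
env.goto([.5722,-.345,.066],[-90,0,-2.1])
s=env.read_state(); print(s['clock'],s['force'],s['wrist_torque'],s['opening'],s['position'],s['tool_rot'])
p=grab(env,"scene","g3"); t=grab(env,"top","g3t")
cv2.imwrite("pics/g3ts.png",t["image"][100:420,230:550])
crop(p,150,200,380,400,3.4,"g3c")
```

```text
7.5083 [ 0.1290529   0.68615238 -3.1724592 ] [ 0.17103956 -0.34117504 -0.01727886] 0.2455949808623533
9.1333 [-0.55494285 -0.0086734  -3.13384877] [-0.26559129 -0.15466945  0.01992042] 0.2458585550032441 [ 0.57195449 -0.34495076  0.06587587] [-8.99973098e+01  4.14283868e-02 -1.99303726e+00]
```

View pics/g3ts.png

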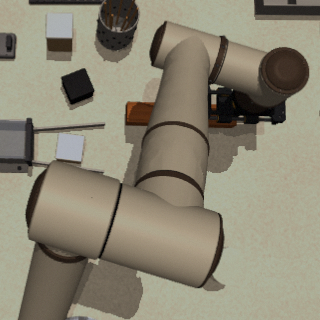

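View pics/g3c.png

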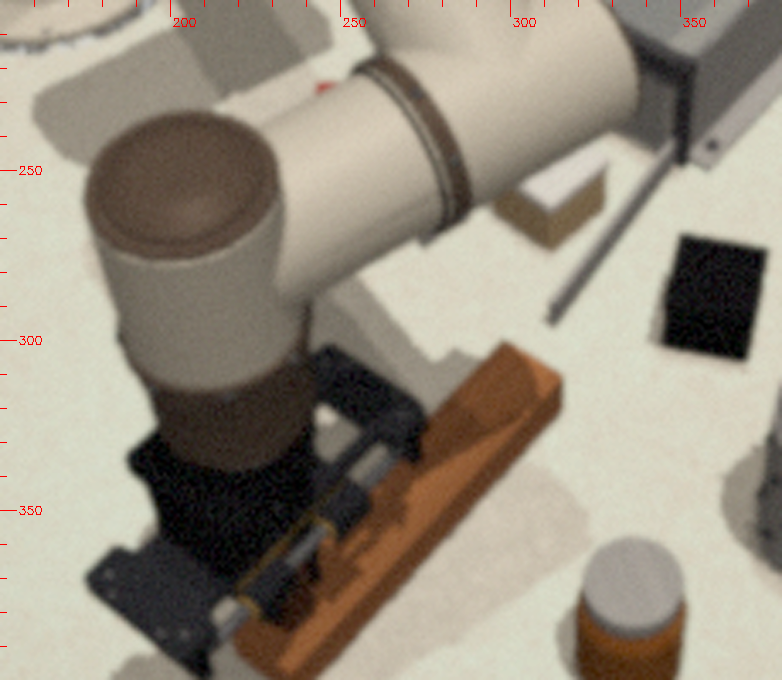

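```bash
cat > lane.py <<'E'
from ov import *
G=np.array([.505,.108]); PSI=-2.1
_a=np.radians(PSI); RR=np.array([[np.cos(_a),-np.sin(_a)],[np.sin(_a),np.cos(_a)]])
def tcp(x,yfront,z=.061):  # TCP for the pusher front at lane (x,yfront)
    return [*(G+RR@np.array([x,yfront-.23])),z]
ROT=[-90,0,PSI]
def inlane(p):
    return RR.T@(np.array(p[:2])-G)
E
python3 - <<'E'
from lane import *
from workcell import env
a=tcp(-.006,-.150,.066)
env.move_straight([a[0],-.345,.066],rotation=ROT,rate=.1)
env.move_straight(a,rate=.1)
print(env.move_straight(tcp(-.006,-.150),rate=.03))
s=env.read_state(); print(s['clock'],s['force'],s['wrist_torque'],s['opening'],s['position'],s['tool_rot'])
p=grab(env,"scene","g4"); t=grab(env,"top","g4t")
cv2.imwrite("pics/g4ts.png",t["image"][100:420,230:550])
o=inlane(s['position']); q=G+RR@(o+[0,.1])
it=[(place(PU,(q[0],q[1],PSI)),(0,200,0)),(place(feeder(),(*G,PSI)),(0,0,255))]
draw(p,it,200,180,380,340,4.2,"g4o"); draw(p,[],200,180,380,340,4.2,"g4c");draw(t,it,240,200,440,280,4,"g4to")
E
```

```text
False
11.4583 [ 0.56246508 -1.015225   -1.99275527] [-0.13774793 -0.21105404 -0.08062847] 0.24991293981254545 [ 0.48523149 -0.27203536  0.0609684 ] [-9.00058340e+01 -2.40270736e-02 -2.15811259e+00]
```

View pics/g4o.png

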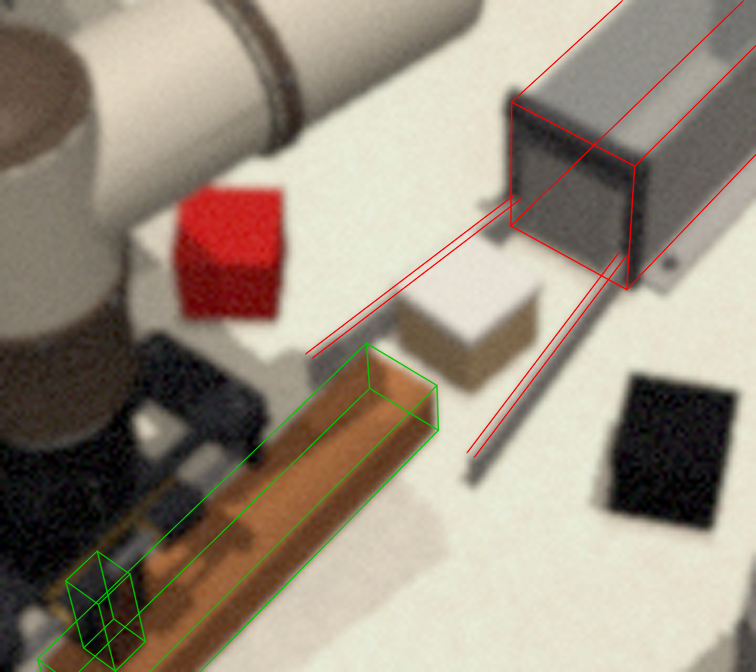

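View pics/g4c.png

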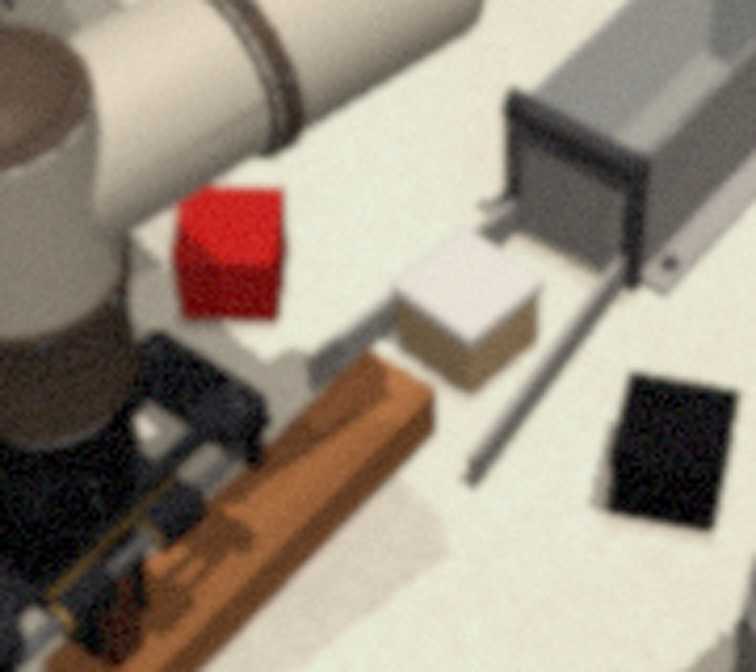

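View pics/g4to.png

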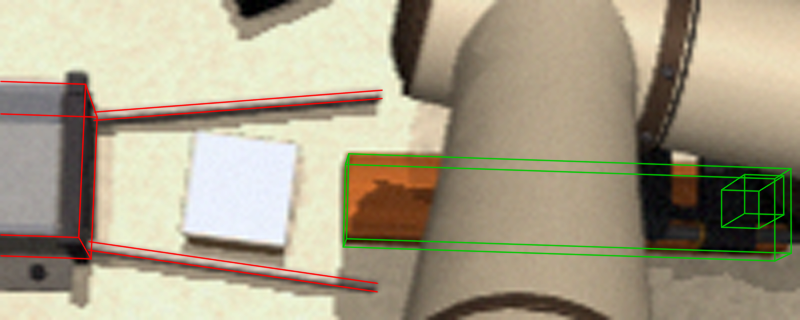

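Run:
```python
from lane import *
from workcell import env
print(env.move_straight(tcp(-.006,-.112),rotation=ROT,rate=.06,force_limit=8))
s=env.read_state(); print(s['clock'],s['force'])
print(env.move_straight(tcp(-.001,-.07),rotation=ROT,rate=.04,force_limit=8))
s=env.read_state(); print(s['clock'],s['force'],s['wrist_torque'],inlane(s['position']),s['tool_rot'])
p=grab(env,"scene","g5"); t=grab(env,"top","g5t")
o=inlane(s['position']); q=G+RR@(o+[0,.1])
it=[(place(PU,(q[0],q[1],PSI)),(0,200,0)),(place(feeder(),(*G,PSI)),(0,0,255))]
draw(p,[],200,180,380,340,4.2,"g5c");draw(t,it,240,200,440,280,4,"g5to");draw(t,[],240,200,440,280,4,"g5tc")
```

```text
False
12.3417 [-0.19218272  1.40160668 -1.37109043]
False
13.55 [-0.83634813  1.03357331 -2.2886752 ] [ 0.17459636 -0.01078645  0.02177071] [-0.00104691 -0.29966371] [-8.99671278e+01 -6.43231862e-05 -2.11729776e+00]
```

View pics/g5c.png

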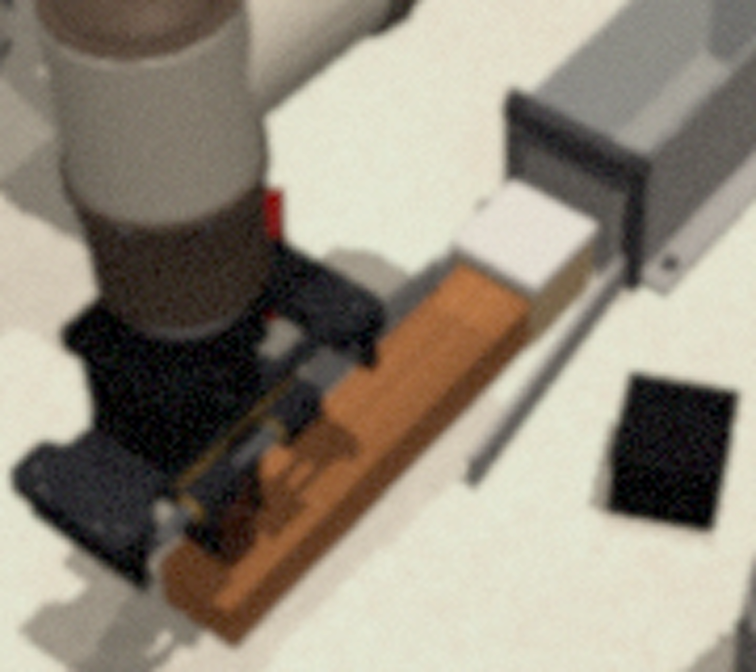

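View pics/g5to.png

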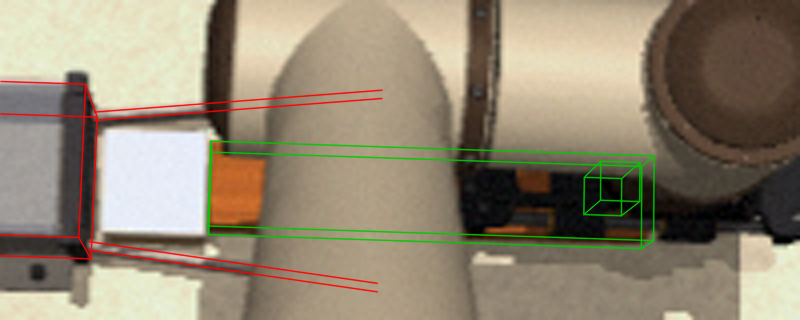

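View pics/g5tc.png

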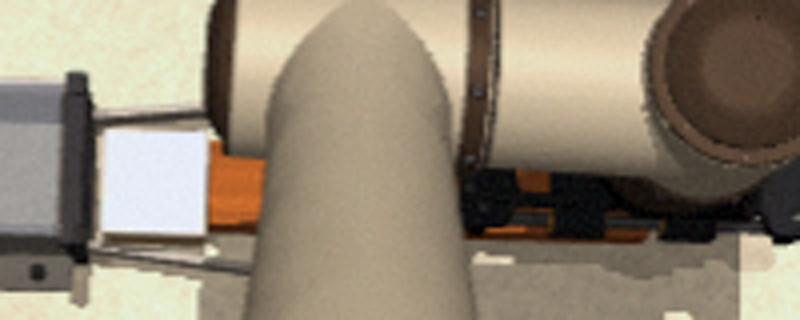

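The tub has squared up against the pusher face, with its front just short of the flap. Before entering I'll check how well it is centred.

Run:
```python
from lane import *
t=pickle.load(open("g5t.pkl","rb"))
c=lambda L:np.array(L,float)/4+[240,200]-.5+.125
U=unproj(t,c([(103,127),(101,233),(208,131),(207,236)]),.056)
for u in U: print("tub",inlane(u).round(4))
# rails near the mouth, top centre, z .028
for px in [(100,119),(200,113),(100,250),(160,257)]: print("rail",inlane(unproj(t,c([px]),.028)[0]).round(4))
```

```text
tub [ 0.0272 -0.0078]
tub [-0.0344 -0.0093]
tub [ 0.0269 -0.0684]
tub [-0.0341 -0.07  ]
rail [ 0.0367 -0.004 ]
rail [ 0.0423 -0.0628]
rail [-0.041  -0.0073]
rail [-0.044  -0.0425]
```

Run:
```python
from lane import *
from workcell import env
def st(): 
    s=env.read_state(); print(round(s['clock'],2),s['force'].round(2),inlane(s['position']).round(4)[0],(inlane(s['position'])[1]+.23).round(4),round(s['opening'],3))
for y in (-.05,-.02,.01,.04):
    print(env.move_straight(tcp(0,y),rotation=ROT,rate=.05,force_limit=11)); st()
p=grab(env,"scene","g6"); t=grab(env,"top","g6t")
draw(p,[],260,140,420,300,4.2,"g6c");draw(t,[],120,200,300,280,4.4,"g6tc")
```

```text
False
14.2 [ 0.74 -2.03 -1.2 ] -0.0 -0.0498 0.248
False
14.95 [-0.02 -4.49 -2.2 ] 0.0 -0.0202 0.247
False
15.7 [ 0.33 -1.55 -1.61] -0.0 0.0102 0.251
False
16.45 [-0.26 -0.58 -1.62] -0.0 0.0404 0.246
```

View pics/g6c.png

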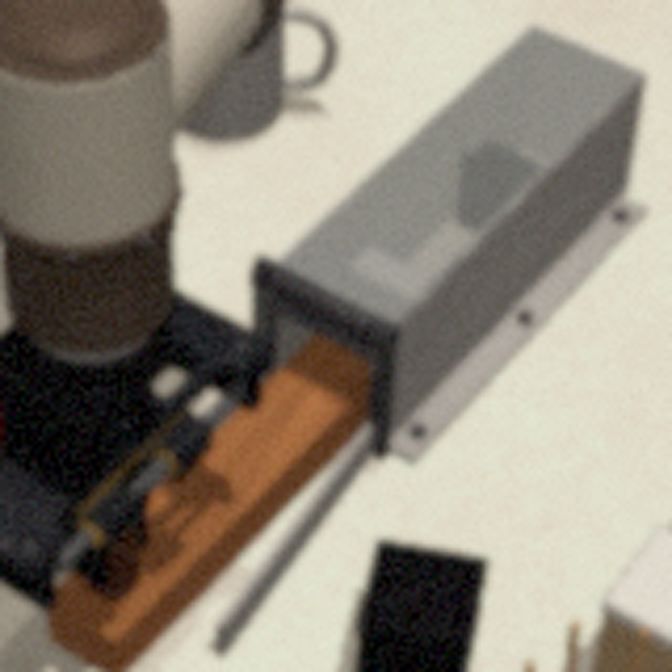

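View pics/g6tc.png

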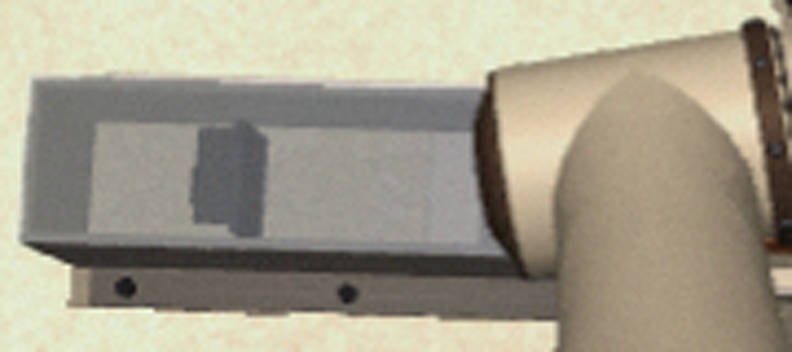

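Run:
```python
from lane import *
from workcell import env
def st(n=4): 
    F=[env.read_state()['force'] for _ in range(n)]
    s=env.read_state(); print(round(s['clock'],2),np.mean(F,0).round(2),(inlane(s['position'])[1]+.23).round(4),round(s['opening'],3))
for y in (.08,.115):
    print(env.move_straight(tcp(0,y),rotation=ROT,rate=.06,force_limit=9)); st()
print(env.move_straight(tcp(0,.125),rotation=ROT,rate=.02,force_limit=4)); st()
p=grab(env,"scene","g7"); t=grab(env,"top","g7t")
draw(p,[],260,140,420,300,4.2,"g7c");draw(t,[],120,200,300,280,4.4,"g7tc")
```

```text
False
17.37 [-1.02  0.86 -1.37] 0.0804 0.249
False
18.1 [-0.57  0.19 -1.43] 0.1155 0.246
True
18.32 [1.12 0.64 5.02] 0.1157 0.248
```

View pics/g7c.png

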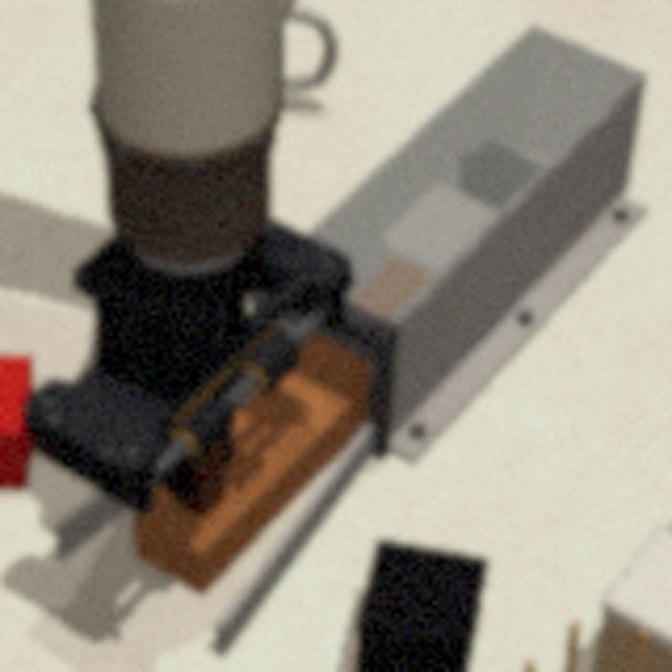

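View pics/g7tc.png

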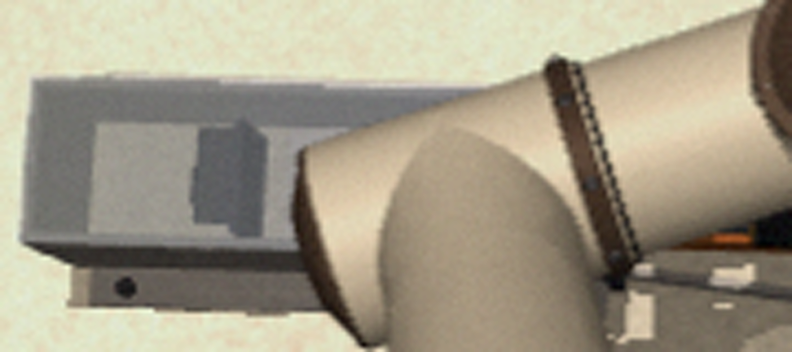

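Run:
```python
from lane import *
from workcell import env
for i in range(5):
    s=env.read_state(); print(round(s['clock'],2),s['force'].round(2),s['wrist_torque'].round(2),s['position'].round(4),s['tool_rot'].round(3)); env.dwell(.05)
p=pickle.load(open("g7.pkl","rb"))
s=env.read_state();x,y=inlane(s['position'])
def lb(*a): return place(box(*a),(*G,PSI))
it=[(lb(x-.0375,x+.0375,y-.095,y+.095,.131,.2),(255,0,0)),(lb(-.05,.05,-.007,.0,0,.106),(0,0,255))]
draw(p,it,240,120,400,280,4.2,"g7o")
```

```text
18.42 [0.41 1.06 5.54] [ 0.37 -0.12  0.02] [ 0.5007 -0.0062  0.0609] [-9.0013e+01  2.9000e-02 -2.0930e+00]
18.47 [-1.03  1.41  5.55] [ 0.38 -0.18 -0.1 ] [ 0.5006 -0.0062  0.0609] [-9.0013e+01  3.1000e-02 -2.0930e+00]
18.52 [0.15 0.4  5.34] [ 0.4  -0.11 -0.02] [ 0.5006 -0.0062  0.0609] [-9.0013e+01  3.0000e-02 -2.0910e+00]
18.57 [-0.57  0.25  6.56] [ 0.37 -0.15 -0.08] [ 0.5006 -0.0062  0.0609] [-9.0013e+01  2.9000e-02 -2.0950e+00]
18.62 [-0.79  0.59  5.52] [ 0.37 -0.15 -0.06] [ 0.5007 -0.0062  0.0609] [-9.0014e+01  2.8000e-02 -2.0910e+00]
```

View pics/g7o.png

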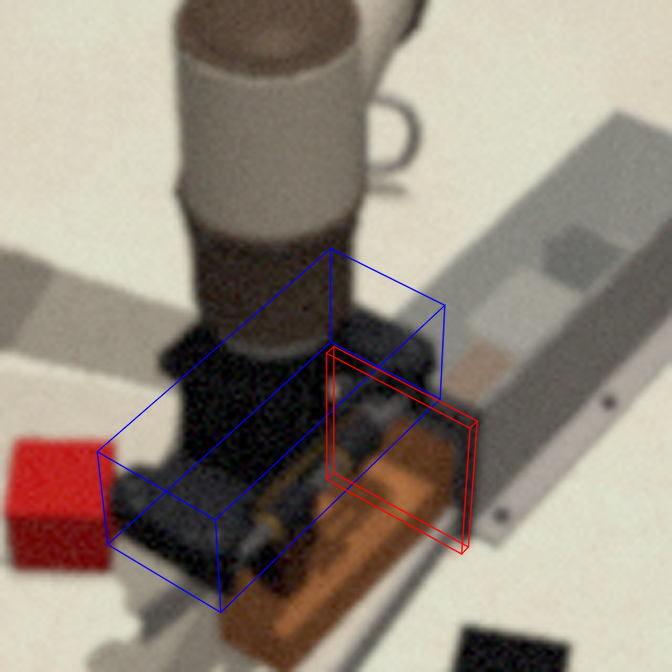

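Run:
```python
from lane import *
from workcell import env
def st(n=4): 
    F=[env.read_state() for _ in range(n)]
    s=F[-1]; print(round(s['clock'],2),np.mean([f['force'] for f in F],0).round(2),np.mean([f['wrist_torque'] for f in F],0).round(2),(inlane(s['position'])[1]+.23).round(4),s['position'][2].round(4))
c=tcp(0,.1155)
env.move_straight([*c[:2],.0614],rotation=ROT,rate=.01); env.dwell(.1); st()
env.move_straight([*c[:2],.0618],rotation=ROT,rate=.01); env.dwell(.1); st()
```

```text
19.13 [-0.03  2.33 -3.  ] [ 0.6  -0.34 -0.05] 0.1156 0.061
19.48 [ 1.03  3.22 -5.43] [ 0.41 -0.38 -0.05] 0.1155 0.0615
```

Run:
```python
from lane import *
from workcell import env
def st(n=4): 
    F=[env.read_state() for _ in range(n)]
    s=F[-1]; print(round(s['clock'],2),np.mean([f['force'] for f in F],0).round(2),np.mean([f['wrist_torque'] for f in F],0).round(2),(inlane(s['position'])[1]+.23).round(4),s['position'][2].round(4))
for y in (.120,.124,.128,.131,.134,.136,.138,.140):
    r=env.move_straight(tcp(0,y,.0616),rotation=ROT,rate=.02,force_limit=7); st()
    F=env.read_state()['force']
    if r or F[1]<-4.5: print("stop",r); break
p=grab(env,"scene","g8"); t=grab(env,"top","g8t")
draw(p,[],320,140,420,240,6,"g8c");draw(t,[],120,200,300,280,4.4,"g8tc")
```

```text
19.7 [ 0.97 -0.21 -1.07] [ 0.08 -0.64 -0.15] 0.117 0.061
stop True
```

View pics/g8c.png

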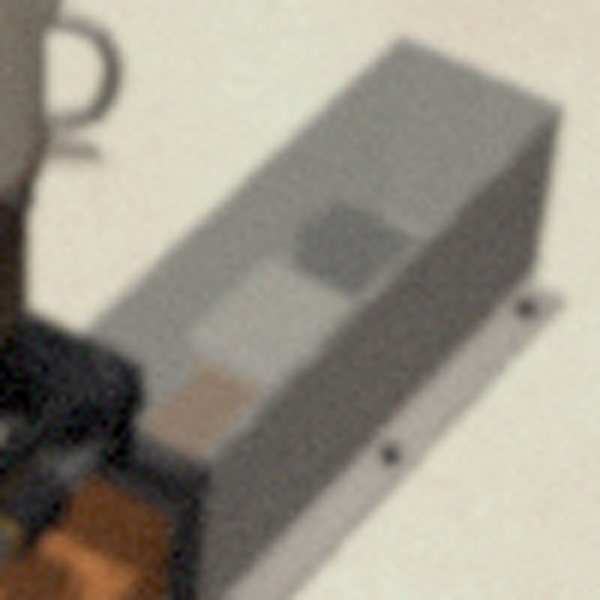

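View pics/g8tc.png

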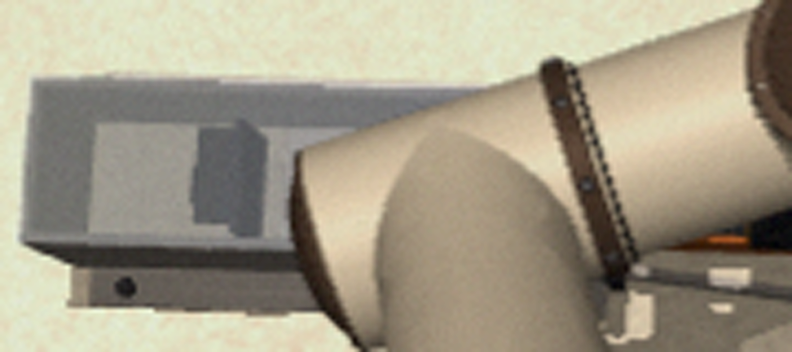

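Run:
```python
from lane import *
p=pickle.load(open("g8.pkl","rb"))
c=lambda L:np.array(L,float)/6+[320,140]-.5+.083
for n,px,z in (("lid front +x",(350,297),.056),("lid front -x",(272,252),.056),("lid back -x",(192,333),.056),("lid back +x",(270,385),.056),("lintel top +x",(205,465),.106),("roof far +x",(560,108),.104),("plate top -x",(345,200),.064),("plate top +x",(418,235),.064),("plate left low",(300,235),.064)):
    print(n,inlane(unproj(p,c([px]),z)[0]).round(4))
x=0
it=[(place(box(-.031,.031,.117,.179,0,.056),(*G,PSI)),(255,0,0)),(place(box(-.03,.03,.2,.2,0,.064),(*G,PSI)),(0,0,255)),(place(feeder(),(*G,PSI)),(0,255,0))]
draw(p,it,320,140,420,240,6,"g8o")
```

```text
lid front +x [0.0116 0.175 ]
lid front -x [-0.0321  0.1792]
lid back -x [-0.0303  0.114 ]
lid back +x [0.0147 0.1072]
lintel top +x [0.0462 0.0082]
roof far +x [0.0442 0.2905]
plate top -x [-0.0209  0.2206]
plate top +x [0.0178 0.2201]
plate left low [-0.0239  0.1883]
```

View pics/g8o.png

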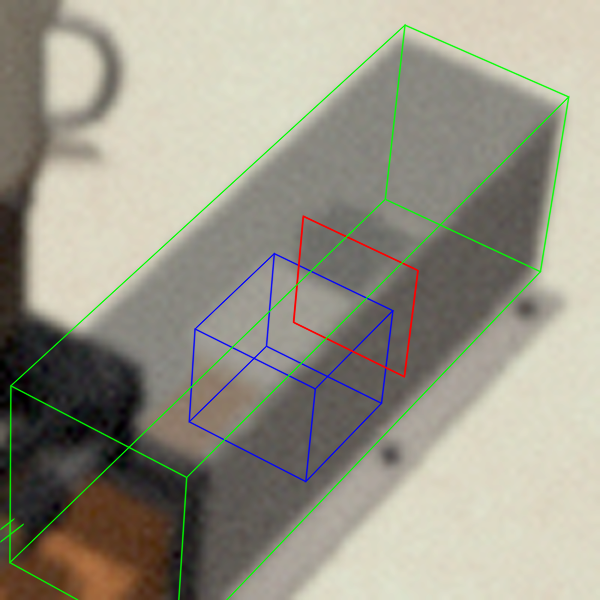

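Run:
```python
from lane import *
from workcell import env
def st(n=4): 
    F=[env.read_state() for _ in range(n)]
    s=F[-1]; f=np.mean([f['force'] for f in F],0); print(round(s['clock'],2),f.round(2),np.mean([f['wrist_torque'] for f in F],0).round(2),(inlane(s['position'])[1]+.23).round(4),s['position'][2].round(4)); return f
for y in (.125,.130,.133,.135,.137,.139,.141,.143):
    r=env.move_straight(tcp(0,y,.0614),rotation=ROT,rate=.03,force_limit=12); f=st()
    if r or f[1]<-4: print("stop",r); break
p=grab(env,"scene","g9")
draw(p,[],320,140,420,240,6,"g9c")
```

```text
20.23 [ 0.15 -4.54 -1.49] [-1.24 -0.11 -0.09] 0.1243 0.061
stop False
```

View pics/g9c.png

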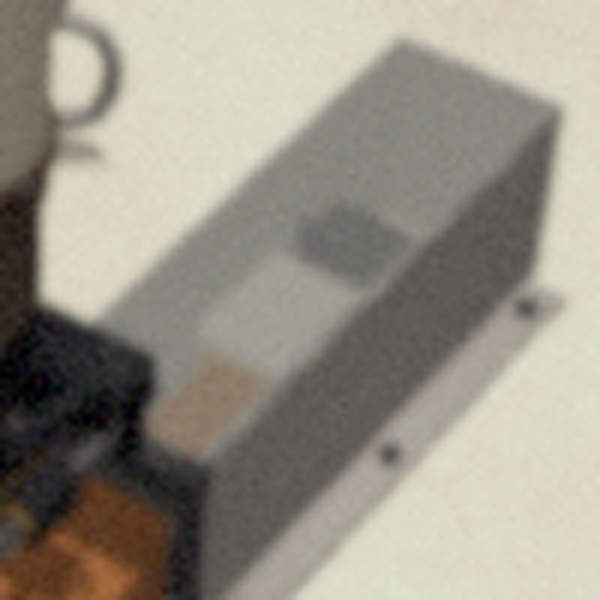

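Run:
```python
from lane import *
from workcell import env
def st(n=4): 
    F=[env.read_state() for _ in range(n)]
    s=F[-1]; f=np.mean([f['force'] for f in F],0); print(round(s['clock'],2),f.round(2),np.mean([f['wrist_torque'] for f in F],0).round(2),(inlane(s['position'])[1]+.23).round(4),s['position'][2].round(4)); return f
env.dwell(.2); st()
for y in (.128,.131):
    r=env.move_straight(tcp(0,y,.0614),rotation=ROT,rate=.03,force_limit=10); env.dwell(.1); f=st(); print(r)
p=grab(env,"scene","g10")
draw(p,[],320,140,420,240,6,"g10c")
draw(p,[],250,120,390,260,5,"g10d")
```

```text
20.48 [-0.55 -4.09 -0.69] [-1.29 -0.02  0.07] 0.1246 0.0611
20.83 [ 0.64 -3.02 -2.88] [-0.86  0.03 -0.  ] 0.1281 0.0611
False
21.18 [-0.35 -1.16 -3.15] [-0.64  0.02  0.1 ] 0.1312 0.0612
False
```

View pics/g10c.png

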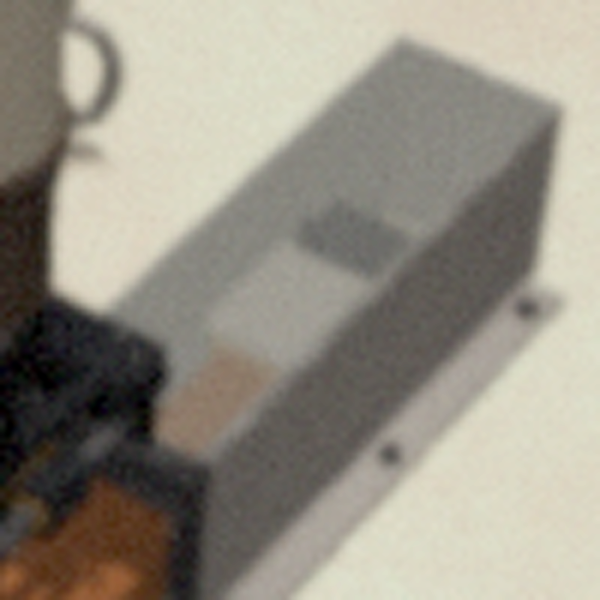

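View pics/g10d.png

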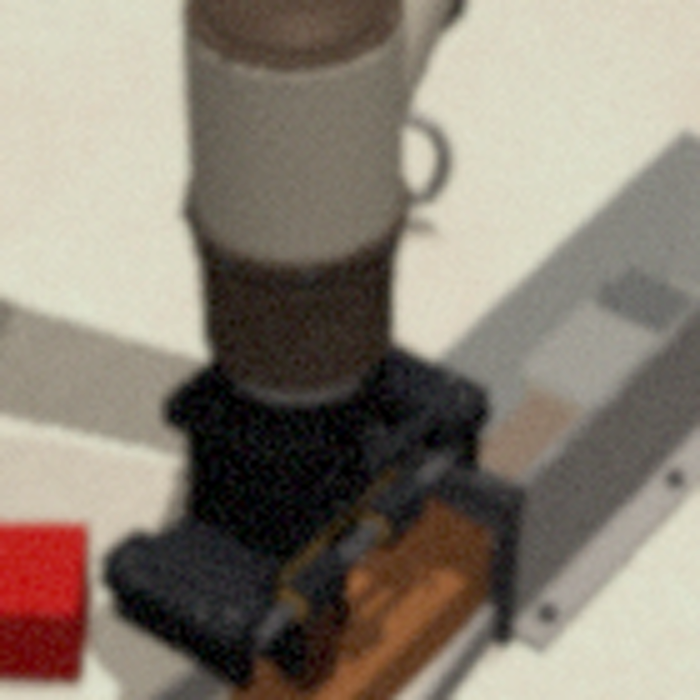

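```bash
cat > fol.py <<'E'
from lane import *
def shift(p,ref,box_):
    x0,y0,x1,y1=box_
    a=ref["image"][y0:y1,x0:x1].astype(np.float32).mean(2); b=p["image"][y0-8:y1+8,x0-12:x1+12].astype(np.float32).mean(2)
    k=8; a=cv2.GaussianBlur(cv2.resize(a,None,fx=k,fy=k,interpolation=cv2.INTER_CUBIC),(0,0),5); b=cv2.GaussianBlur(cv2.resize(b,None,fx=k,fy=k,interpolation=cv2.INTER_CUBIC),(0,0),5)
    r=cv2.matchTemplate(b,a,cv2.TM_CCOEFF_NORMED); _,m,_,l=cv2.minMaxLoc(r); return l[0]/k-12,l[1]/k-8,round(m,3)
E
cat > step.py <<'E'
import sys
from fol import *
from workcell import env
def st(n=4): 
    F=[env.read_state() for _ in range(n)]
    s=F[-1]; f=np.mean([f['force'] for f in F],0); print(round(s['clock'],2),f.round(2),np.mean([f['wrist_torque'] for f in F],0).round(2),(inlane(s['position'])[1]+.23).round(4),s['position'][2].round(4)); return f
T0=pickle.load(open("g6t.pkl","rb")); S0=pickle.load(open("g6.pkl","rb"))
n=sys.argv[1]
for i,y in enumerate(map(float,sys.argv[2:])):
    r=env.move_straight(tcp(0,y,.0614),rotation=ROT,rate=.03,force_limit=10); env.dwell(.1); f=st()
    t=grab(env,"top",f"{n}_{i}t"); print(r,"T shift px",shift(t,T0,(158,224,178,258)))
    if r or f[1]<-7: break
p=grab(env,"scene",f"{n}s")
draw(p,[],320,140,420,240,6,f"{n}c"); draw(t,[],120,200,220,280,6,f"{n}tc")
E
python3 step.py h1 .134 .136 .138
```

```text
21.58 [ 0.02 -0.09 -2.82] [-0.69  0.02  0.07] 0.1341 0.0613
False T shift px (-0.625, 0.0, 0.97)
21.98 [ 0.06 -2.66 -3.54] [-0.98 -0.06  0.03] 0.136 0.0614
False T shift px (-1.0, 0.0, 0.929)
22.38 [-0.96 -5.48 -2.16] [-1.7  -0.05 -0.  ] 0.1376 0.0614
False T shift px (-1.375, 0.0, 0.893)
```

```bash
sleep 1; ls pics | tail -5
```

```text
pushs1.png
scene0.png
scene1.png
top0.png
top1.png
```

View pics/h1tc.png

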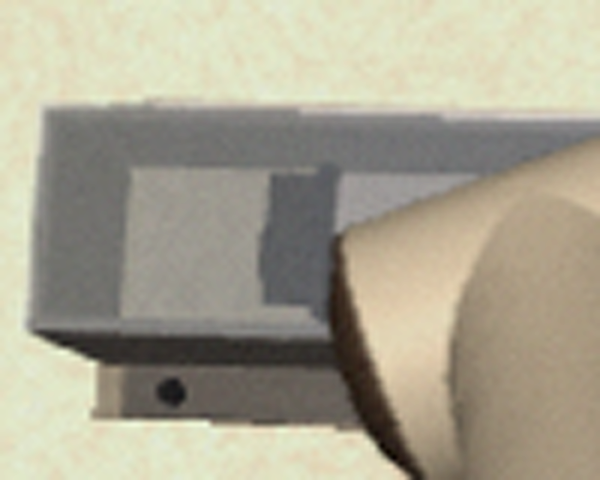

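View pics/h1c.png

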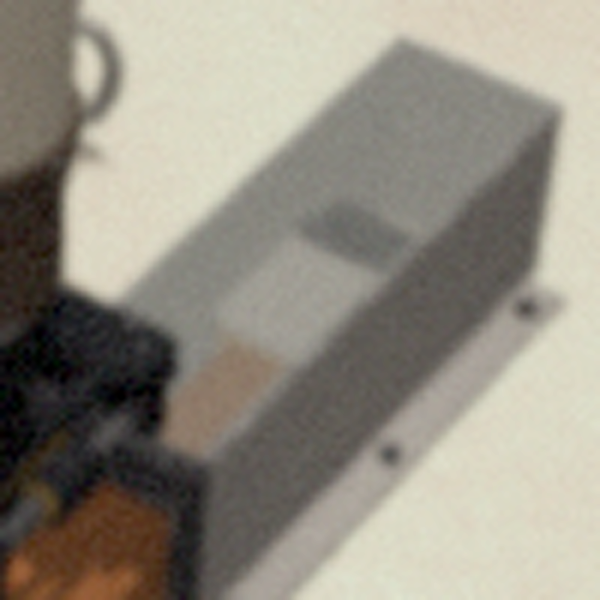

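Run:
```python
from fol import *
T0=pickle.load(open("g6t.pkl","rb")); S0=pickle.load(open("g6.pkl","rb"))
for n in ("g7t","g8t","h1_0t","h1_1t","h1_2t"):
    t=pickle.load(open(n+".pkl","rb")); print(n,"back part",shift(t,T0,(157,224,173,258)),shift(t,T0,(157,240,173,252)),"static",shift(t,T0,(136,220,150,262)))
im=[]
for n in ("g6t","g8t","h1_0t","h1_2t"):
    t=pickle.load(open(n+".pkl","rb")); im.append(cv2.resize(t["image"][222:260,125:200],None,fx=7,fy=4,interpolation=cv2.INTER_CUBIC))
cv2.imwrite("pics/cmp1.png",np.clip(np.vstack(im[:4])*1.3,0,255).astype(np.uint8)[:600])
```

```text
g7t back part (0.0, 0.0, 0.999) (0.0, 0.0, 0.999) static (0.125, 0.0, 0.999)
g8t back part (0.0, 0.0, 0.999) (0.0, 0.0, 0.998) static (0.125, 0.0, 0.999)
h1_0t back part (0.0, 0.0, 0.999) (0.0, 0.0, 0.999) static (0.125, 0.0, 0.999)
h1_1t back part (0.0, 0.0, 0.999) (0.0, 0.0, 0.999) static (0.125, 0.0, 0.998)
h1_2t back part (-0.25, 0.0, 0.998) (-0.25, 0.0, 0.998) static (0.125, 0.0, 0.998)
```

View pics/cmp1.png

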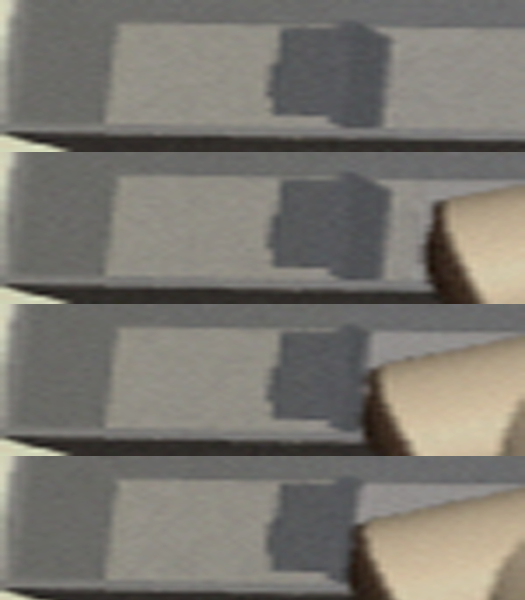

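Contact found at a front position of about 0.137: Fy is −5.5 N and the plate has just begun to move (−0.3 px). I'll push about 6 mm more.

```bash
sed -i 's/shift(t,T0,(158,224,178,258))/shift(t,T0,(157,224,173,258))/' step.py; python3 step.py h2 .140 .1425
```

```text
22.83 [ 0.12 -6.75 -1.81] [-2.24 -0.12  0.02] 0.1392 0.0615
False T shift px (-0.875, 0.0, 0.998)
23.23 [-0.97 -7.35 -1.17] [-2.33 -0.1  -0.  ] 0.1415 0.0615
False T shift px (-1.875, 0.0, 0.997)
```

Run:
```python
from fol import *
from workcell import env
def st():
    s=env.read_state(); print(round(s['clock'],2),s['force'].round(2),inlane(s['position'])[0].round(4),(inlane(s['position'])[1]+.23).round(4),round(s['opening'],3))
print(env.move_straight(tcp(0,.03,.0614),rotation=ROT,rate=.06,force_limit=15)); st()
print(env.move_straight(tcp(0,-.06,.0614),rotation=ROT,rate=.06,force_limit=15)); st()
p=grab(env,"scene","k1"); t=grab(env,"top","k1t")
draw(p,[],270,130,420,280,4.4,"k1c"); draw(t,[],120,200,300,280,4.4,"k1tc")
```

```text
False
25.36 [-0.36 -2.22 -3.72] 0.0001 0.03 0.246
False
27.01 [ 0.24 -0.1  -4.03] 0.0 -0.0597 0.248
```

View pics/k1c.png

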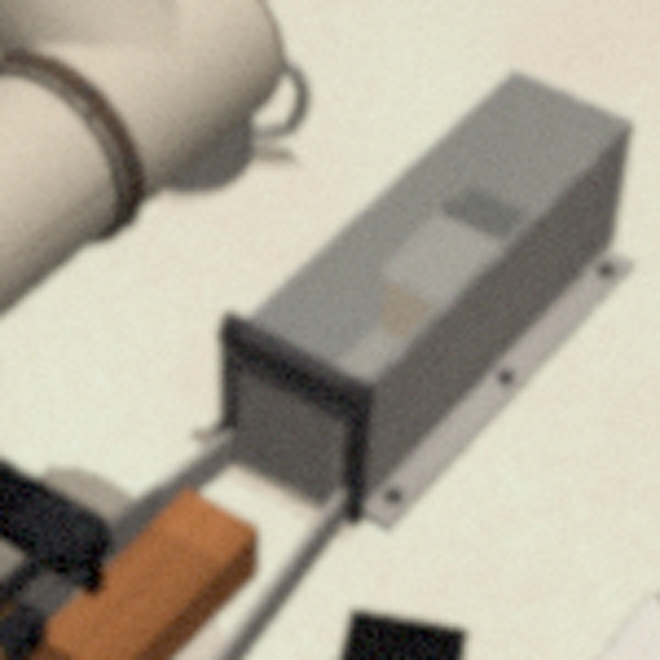

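View pics/k1tc.png

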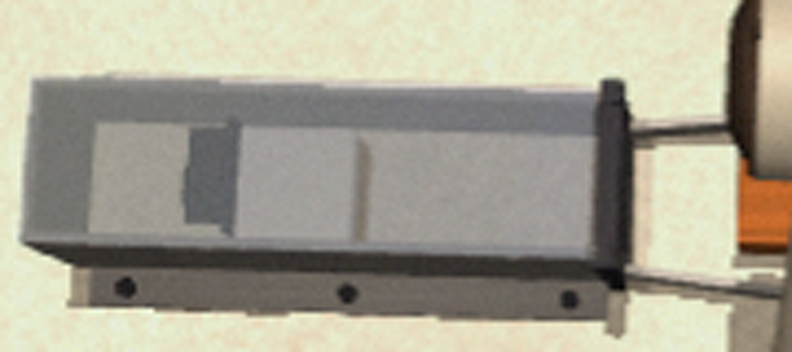

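The flap is shut, and the tub sits against the plate, which has shifted. Now I'll draw the pusher out clear of the run-in, set it down flat, release, and back straight up.

Run:
```python
from fol import *
from workcell import env
def st():
    s=env.read_state(); print(round(s['clock'],2),s['force'].round(2),s['position'].round(4),round(s['opening'],3))
y=-.19
env.move_straight(tcp(0,y,.0614),rotation=ROT,rate=.1,force_limit=15); st()
env.move_straight(tcp(0,y,.0609),rotation=ROT,rate=.02); env.dwell(.1); st()
env.gripper_to(0.6); st()
c=tcp(0,y,.0609)
print(env.move_straight([c[0],c[1],.22],rate=.12,force_limit=8)); st()
env.goto([.40,-.45,.3],ROT); st()
p=grab(env,"scene","k2"); t=grab(env,"top","k2t")
T0=pickle.load(open("g6t.pkl","rb")); print("plate",shift(t,T0,(157,224,173,258)))
for px in (0,1.875): print(unproj(t,(163-px,240),.05))
```

```text
28.56 [ 0.34 -0.25 -2.75] [ 0.4896 -0.3112  0.0614] 0.245
28.91 [-0.07  0.36 -2.64] [ 0.4897 -0.3114  0.061 ] 0.252
29.73 [ 0.18 -0.77  0.43] [ 0.4896 -0.3117  0.0609] 0.601
False
31.2 [ 0.01 -0.28 -0.54] [ 0.4892 -0.3115  0.2191] 0.596
31.96 [-0.28  1.16 -0.43] [ 0.4    -0.4492  0.2987] 0.604
plate (-1.875, -0.125, 0.997)
[[0.51340123 0.33618089 0.05      ]]
[[0.51341489 0.34052495 0.05      ]]
```

View pics/k2.png

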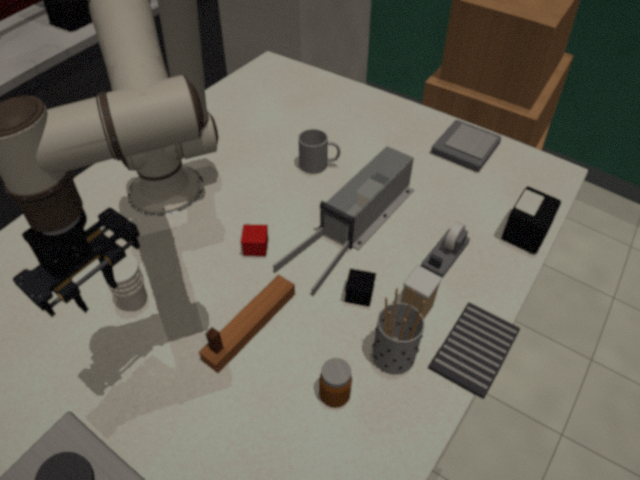

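View pics/k2t.png

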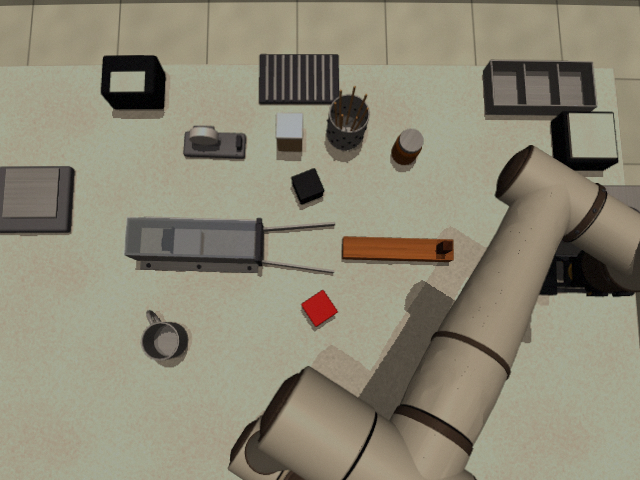

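Run:
```python
from workcell import env
env.close_job(); print(env.read_state()['clock'])
```

```text
the job is handed in; nothing more can be done
the job is handed in; nothing more can be done
```

The tub is in the feeder against the plate, the flap is shut behind it, and the pusher is lying flat on the counter outside. I handed the job in at about 32 s on the robot's clock.

I gripped the pusher by its post, squared the tub up with the pusher's end, and pushed it through the flap. It met the plate with the pusher's front 137 mm past the mouth, and I pushed about 4.5 mm further. Pushing forces stayed around 7 N. I then drew the pusher straight back, set it down beyond the run-in and lifted the gripper clear.

**Last checks:**
- **Plate:** it shifted 1.9 px in the top view, which is about 4.3 mm. This agrees with the arm's travel after contact and was unchanged after I withdrew.
- **Flap:** it looks shut in the scene view.
- **Pusher:** it lies flat and free, just outside the rails.
- **Bystanders:** by eye, they and the red and black look-alikes look unmoved. The arm hid the cup stack in the last top view, so I checked it only in the scene view.

**Things that disagreed:**
- **False stops:** two slow moves stopped early on their force limit. The first was the bar pressing lightly on the counter, about 6 N upward, not the plate. I took the second to be the same and raised the grip height about 0.5 mm to clear it.
- **Brief push-force peak:** it reached about 4.5 N just before contact, then faded by itself. I did not find its cause.

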